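# Load the vibration test chamber, close it up and start it

### The arm

A 6-joint arm with a two-finger parallel gripper is mounted at the origin on the work surface. World frame = base frame: x ahead of the robot, y to its left, z up, the work surface at z = 0. Lengths are in mm, angles in rad, forces in N, time in s.
With the tool pointing down it reaches from about 275 to 1000 mm from the base axis. Payload 8.4 kg.
Tool frame: the origin (TCP) lies at the very end of the fingers, on their centre line; the grasp point (between the pads) lies 19 mm behind it; z points along the fingers, x is the direction in which the jaws open and shut, and the axes are right-handed (so a half turn about z gives the same grasp; the last joint's range is limited). The gripper opens to 85 mm and grips with 20 to 120 N. Pads are 22 mm wide; open, the fingers measure 114 mm over their backs; the gripper's body (76 mm by 85 mm) begins 54 mm behind the grasp point. The pads swing forward as they close: fully open they stand 13 mm farther back than shut.
Start: joints at [-1.177, 0.353, 1.633, -0, 1.155, -0.002], TCP at [240.965, -576.683, 231.281] pointing down, gripper open.
Joint ranges: [-2.63, 2.63], [-0.92, 2.1], [0.06, 2.66], [-1.3, 4.44], [0, 2.69], [-3.02, 3.02]. Speed limits (rad/s): [2.22, 2.22, 2.79, 3.14, 3.14, 3.14].

### API

Orientations are given as [roll, pitch, yaw] about the fixed x, y, z axes, in that order (R = Rz(yaw) Ry(pitch) Rx(roll)).
In Python, from rig import sense, grab_frame, calibration, sign_off gives the robot as it stands.
- The arm moves only by the tool servo_tool, never from a script. Its argument "series" is one flat list of numbers, 4 for each row, row after row: the shift along the world's x, y, z in m, then the turn about the world's z in degrees. In form: [x, y, z, yaw, x, y, z, yaw, ...]. A call has 1 to 8 rows; each row shifts and turns the commanded pose from where the row before left it; what a row does not reach is not made up. A row lasts 1/12 s, in which the tool goes at most 41.7 mm and 7.16 degrees, less where a joint would pass 70% of its speed; a pose out of reach is approached as far as the arm can. A call is refused whole if a number of a shift passes 0.0417 or a number of a turn 7.16, either way. A call with a gripper value outside its range is refused whole. "gripper" is the finger opening in m, from 0 to 0.0854, set as the call begins (left out, the last holds). The fingers move at their own pace and stop on an object; "newtons" is the grip in N (left out, the last holds). Time passes only in rows, so rows that do not move let the fingers close. It gives the time, the measured TCP pose, the force and the opening at its end, in the units of the state.
- sense(): the state, without advancing time (a new reading comes with each control period).
- grab_frame(name): name is "scene" or "top" or "wrist"; returns the picture (384x512x3 uint8, blue, green, red); there is no depth.
- calibration(name): a dict with "fx", "fy", "cx", "cy" (pixels), "rvec" (rotation vector, rad) and "tvec" (3), from world to camera coordinates, as OpenCV has them. Camera axes: x right, y down, z forward; pixel columns grow to the right and rows downward; lengths in mm; the calibration is good to about 2 mm. The wrist camera is an equidistant fisheye: a pixel r from the principal point sees the ray r / f radians off the axis. A picture is of the moment at which its call begins: read the wrist's pose just before it. calibration takes no time and is no camera call; for the wrist camera it gives the pose at the moment of the call.
- sign_off(): hands the job in, once; it reports no verdict.
The state is a dict: "clock": time; "qpos": joint angles; "qvel": joint speeds; "joint_efforts": joint torques, N m; "eef_pos": TCP position; "tcp_rot": TCP orientation; "contact_force": force on the tool from outside, world axes, zero at the start; "wrist_torque": the same for the moment, N m; "opening": opening from 0.0 (shut) to 1.0 (fully open).
Only numpy, scipy, OpenCV 4.12 (cv2) and the standard library are available. Lean on these libraries where they do the work, as an engineer would, in place of code of your own. Each camera call takes 0.05 s, during which the arm holds its last target. There are 200 camera calls.

### The job

Load the vibration test chamber and set it running: swing the toggle clamp up, slide the clear cover all the way back, lay every spindle unit on the bench into a nest of its own with its fat nose towards the rear of the chamber, then slide the cover fully shut, bring the clamp lever fully down and only then press the start button. Leave the other things on the bench where they are.

Things in the scene. Friction and masses are not known exactly. Their poses are not given: they have to be found in the camera images.
- chamber: Vibration test chamber, grey-green, fixed. Origin on the bench under the centre of its front well; +x to its rear, +y to its left. Well 120 (x) by 310 (y) inside, walls 6 thick; floor 50 above the bench, wall tops 92, cover rails along the sides 107. Drive housing behind (x 66 to 215), 92 high. Control pod on the right: x -66 to 50, y -161 to -205, 70 high. Clamp bracket on the front: y 78 to 122, x to -114, 92 high.
- nest1 (a point): Nest 1 of 4, from the left at 62 pitch: where the middle of a seated spindle unit's housing lies, 68 above the bench, 18 above the well's floor. Axes as the chamber's; a unit lies along x. The nest is the 44 wide gap between white blocks, 14 high and 10 long, standing 28 before and 28 behind the middle; the floor between those is clear for fingers.
- nest2 (a point): Nest 2 of 4, from the left at 62 pitch: where the middle of a seated spindle unit's housing lies, 68 above the bench, 18 above the well's floor. Axes as the chamber's; a unit lies along x. The nest is the 44 wide gap between white blocks, 14 high and 10 long, standing 28 before and 28 behind the middle; the floor between those is clear for fingers.
- nest3 (a point): Nest 3 of 4, from the left at 62 pitch: where the middle of a seated spindle unit's housing lies, 68 above the bench, 18 above the well's floor. Axes as the chamber's; a unit lies along x. The nest is the 44 wide gap between white blocks, 14 high and 10 long, standing 28 before and 28 behind the middle; the floor between those is clear for fingers.
- nest4 (a point): Nest 4 of 4, from the left at 62 pitch: where the middle of a seated spindle unit's housing lies, 68 above the bench, 18 above the well's floor. Axes as the chamber's; a unit lies along x. The nest is the 44 wide gap between white blocks, 14 high and 10 long, standing 28 before and 28 behind the middle; the floor between those is clear for fingers.
- cover (a joint): Sliding cover of the well: a clear panel 132 (x) by 314 (y) in an aluminium frame. 0 shut (over the well), up to 0.135 m fully back (to the chamber's +x). Slides with about 2.5 N and stays where it is left; its underside is 93 above the bench. It cannot be slid while the clamp is down.
- cover_pull (a point): Middle of the cover's pull: level steel bar along the chamber's y, 120 long, 10 thick (x), 12 high, its middle 137 above the bench, on a post at each end; clear beneath down to the cover's frame, 30 below this point. With the cover shut it is 60 in front of the well's centre and 30 to the right.
- clamp (a joint): Hand lever of the horizontal toggle clamp on the chamber's front. 0: lever level, pointing out of the chamber's front (-x), rubber foot down on the cover; 1.2 rad: lever swung up, clamp arm raised off the cover. Turns about the chamber's y axis through clamp_pivot; about 2 N at the grip moves it and it stays where it is left.
- clamp_grip (a point): Centre of the clamp lever's grip: black rubber round 18 thick, 62 long, 75 from the pivot; the lever ends 23 beyond. At joint value a it is at clamp_pivot + 75 mm * (-cos a along the chamber's x, + sin a up). With the lever level it is 114 above the bench.
- clamp_pivot (a point): Hinge point of the clamp lever, fixed on the chamber, 94 in front of the well's centre, 100 to the left, 114 above the bench.
- start (a joint): Start push-button: 0 released, 0.006 m fully pressed; springs back, fully down takes about 5 N.
- start_top (a point): Centre of the start button's white top, 30 across, which faces up, about 92 above the bench (moves with the button). It is the only button; it is on the control pod on the chamber's right.
- spindle1_mid (a point): Centre of a spindle unit's housing (18 above what it lies on): square aluminium block 70 long by 36 by 36, with a fat steel nose (26 across, 14 long) at its +x end and a thin shaft tail (12 across, 16 long) at its -x end; 100 long in all, about 0.35 kg. Site x axis runs from tail to nose; the nose tip is 49 from this point. 2 to 4 of the four units are present; absent ones read None all along.
- spindle2_mid (a point): Centre of a spindle unit's housing (18 above what it lies on): square aluminium block 70 long by 36 by 36, with a fat steel nose (26 across, 14 long) at its +x end and a thin shaft tail (12 across, 16 long) at its -x end; 100 long in all, about 0.35 kg. Site x axis runs from tail to nose; the nose tip is 49 from this point. 2 to 4 of the four units are present; absent ones read None all along.
- spindle3_mid (a point): Centre of a spindle unit's housing (18 above what it lies on): square aluminium block 70 long by 36 by 36, with a fat steel nose (26 across, 14 long) at its +x end and a thin shaft tail (12 across, 16 long) at its -x end; 100 long in all, about 0.35 kg. Site x axis runs from tail to nose; the nose tip is 49 from this point. 2 to 4 of the four units are present; absent ones read None all along.
- spindle4_mid (a point): Centre of a spindle unit's housing (18 above what it lies on): square aluminium block 70 long by 36 by 36, with a fat steel nose (26 across, 14 long) at its +x end and a thin shaft tail (12 across, 16 long) at its -x end; 100 long in all, about 0.35 kg. Site x axis runs from tail to nose; the nose tip is 49 from this point. 2 to 4 of the four units are present; absent ones read None all along.
- bearing: Large ball bearing lying on the bench, ring 72 across, 17 high; origin at its underside. Not part of the job: leave it alone.
- tin: Low aluminium tin 64 across, 45 high; origin at its underside. Not part of the job: leave it alone.
- caliper: Digital caliper lying flat, 210 long; origin at its underside. Not part of the job: leave it alone.
- screwdriver: Screwdriver lying on the bench, 190 long; origin at its underside. Not part of the job: leave it alone.
- cleaner: White bottle 60 across, 170 high; origin at its underside. Not part of the job: leave it alone.
- wrench: Wrench lying on the bench, 170 long; origin at its underside. Not part of the job: leave it alone.
- beaker: Glass cup 80 across, 100 high; origin at its underside. Not part of the job: leave it alone.
There are look-alikes about, which are no part of the job. Leave any green or turquoise look-alike of the part that bears spindle2_mid alone.

How it is judged (in metres and radians):
On the way, in this order (a step that is already met when the one before it is completed fails the run):
1. clamp released: lever swung up past 0.9 rad (value of joint clamp above 0.9 rad), for 0.2 s.
2. cover slid back at least 100 mm (value of joint cover above 0.1 m), for 0.2 s.
3. every spindle unit lies in a nest, nose to the rear, with the cover still back (((horizontal distance between spindle1_mid and nest1 below 0.014 m and z of spindle1_mid in the frame of nest1 below 0.006 m) or (horizontal distance between spindle1_mid and nest2 below 0.014 m and z of spindle1_mid in the frame of nest2 below 0.006 m) or (horizontal distance between spindle1_mid and nest3 below 0.014 m and z of spindle1_mid in the frame of nest3 below 0.006 m) or (horizontal distance between spindle1_mid and nest4 below 0.014 m and z of spindle1_mid in the frame of nest4 below 0.006 m)) and x of clamp_pivot in the frame of spindle1_mid below -0.03 m and ((horizontal distance between spindle2_mid and nest1 below 0.014 m and z of spindle2_mid in the frame of nest1 below 0.006 m) or (horizontal distance between spindle2_mid and nest2 below 0.014 m and z of spindle2_mid in the frame of nest2 below 0.006 m) or (horizontal distance between spindle2_mid and nest3 below 0.014 m and z of spindle2_mid in the frame of nest3 below 0.006 m) or (horizontal distance between spindle2_mid and nest4 below 0.014 m and z of spindle2_mid in the frame of nest4 below 0.006 m)) and x of clamp_pivot in the frame of spindle2_mid below -0.03 m and ((horizontal distance between spindle3_mid and nest1 below 0.014 m and z of spindle3_mid in the frame of nest1 below 0.006 m) or (horizontal distance between spindle3_mid and nest2 below 0.014 m and z of spindle3_mid in the frame of nest2 below 0.006 m) or (horizontal distance between spindle3_mid and nest3 below 0.014 m and z of spindle3_mid in the frame of nest3 below 0.006 m) or (horizontal distance between spindle3_mid and nest4 below 0.014 m and z of spindle3_mid in the frame of nest4 below 0.006 m)) and x of clamp_pivot in the frame of spindle3_mid below -0.03 m and ((horizontal distance between spindle4_mid and nest1 below 0.014 m and z of spindle4_mid in the frame of nest1 below 0.006 m) or (horizontal distance between spindle4_mid and nest2 below 0.014 m and z of spindle4_mid in the frame of nest2 below 0.006 m) or (horizontal distance between spindle4_mid and nest3 below 0.014 m and z of spindle4_mid in the frame of nest3 below 0.006 m) or (horizontal distance between spindle4_mid and nest4 below 0.014 m and z of spindle4_mid in the frame of nest4 below 0.006 m)) and x of clamp_pivot in the frame of spindle4_mid below -0.03 m and value of joint cover above 0.08 m), for 0.2 s.
4. cover shut to within 4 mm (value of joint cover below 0.004 m), for 0.2 s.
5. clamp lever down with the cover shut (value of joint cover below 0.004 m and value of joint clamp below 0.08 rad), for 0.2 s.
6. start button pressed (value of joint start above 0.004 m), for 0.05 s.
At the end, for the whole second after the job is handed in: Every spindle unit present lies in a nest (housing centre within 14 mm of the nest point seen from above and less than 6 mm above it) with its nose to the rear, the cover is within 4 mm of shut, the clamp lever within 0.08 rad of level, and the start button is out again (all of step 5 and ((horizontal distance between spindle1_mid and nest1 below 0.014 m and z of spindle1_mid in the frame of nest1 below 0.006 m) or (horizontal distance between spindle1_mid and nest2 below 0.014 m and z of spindle1_mid in the frame of nest2 below 0.006 m) or (horizontal distance between spindle1_mid and nest3 below 0.014 m and z of spindle1_mid in the frame of nest3 below 0.006 m) or (horizontal distance between spindle1_mid and nest4 below 0.014 m and z of spindle1_mid in the frame of nest4 below 0.006 m)) and x of clamp_pivot in the frame of spindle1_mid below -0.03 m and ((horizontal distance between spindle2_mid and nest1 below 0.014 m and z of spindle2_mid in the frame of nest1 below 0.006 m) or (horizontal distance between spindle2_mid and nest2 below 0.014 m and z of spindle2_mid in the frame of nest2 below 0.006 m) or (horizontal distance between spindle2_mid and nest3 below 0.014 m and z of spindle2_mid in the frame of nest3 below 0.006 m) or (horizontal distance between spindle2_mid and nest4 below 0.014 m and z of spindle2_mid in the frame of nest4 below 0.006 m)) and x of clamp_pivot in the frame of spindle2_mid below -0.03 m and ((horizontal distance between spindle3_mid and nest1 below 0.014 m and z of spindle3_mid in the frame of nest1 below 0.006 m) or (horizontal distance between spindle3_mid and nest2 below 0.014 m and z of spindle3_mid in the frame of nest2 below 0.006 m) or (horizontal distance between spindle3_mid and nest3 below 0.014 m and z of spindle3_mid in the frame of nest3 below 0.006 m) or (horizontal distance between spindle3_mid and nest4 below 0.014 m and z of spindle3_mid in the frame of nest4 below 0.006 m)) and x of clamp_pivot in the frame of spindle3_mid below -0.03 m and ((horizontal distance between spindle4_mid and nest1 below 0.014 m and z of spindle4_mid in the frame of nest1 below 0.006 m) or (horizontal distance between spindle4_mid and nest2 below 0.014 m and z of spindle4_mid in the frame of nest2 below 0.006 m) or (horizontal distance between spindle4_mid and nest3 below 0.014 m and z of spindle4_mid in the frame of nest3 below 0.006 m) or (horizontal distance between spindle4_mid and nest4 below 0.014 m and z of spindle4_mid in the frame of nest4 below 0.006 m)) and x of clamp_pivot in the frame of spindle4_mid below -0.03 m and value of joint start below 0.002 m); the robot touches nothing.
It fails at once if the start button is pressed while the cover is not shut or the clamp is not down (value of joint start above 0.003 m and (value of joint cover above 0.006 m or value of joint clamp above 0.12 rad)).
It fails at once if a thing that is no part of the job is moved more than 40 mm (distance of any of bearing, tin, caliper, screwdriver, cleaner, wrench, beaker from where it was at the start of the episode above 0.04 m).
Of spindle1, spindle2, spindle3, spindle4 only 2 to 4 are there at a start; the rules pass over those that are not, and their reading is None.
At some moment in a run one of spindle1, spindle2, spindle3, spindle4 may be knocked a few centimetres aside while the robot is not near it.
Once in a run the grip may slacken for a moment while it holds something.
It also fails if it takes over 210 s, if anything falls off the work surface, if the arm or the gripper's body presses on something with over 40 N, if the wrist force passes 120 N, or if a joint passes its speed limit or range.

## Working session

There is one attempt and no reset: what is moved stays moved. The work goes in short steps, Python scripts to look and compute and a tool call to move; the robot and the scene stay as the last step left them, time stands still between calls to the robot, and variables do not carry over. Pictures are saved under pics/ and viewed, about 12 in all and at most 16, crops included, and the job is handed in when it is done.

Besides the shell and the picture viewer there is one more tool, called by a JSON object that holds its "op" and its "data", one argument or row to a line. servo_tool: Moves the arm, as the interface text tells. Its arguments: {"type":"object","properties":{"series":{"type":"array"},"gripper":{"type":"number"},"newtons":{"type":"number"}},"required":["series"]}

```bash
mkdir -p pics; ls
python3 - <<'E'
from rig import *
import cv2,numpy as np
print(sense())
for n in ("scene","top"):
    f=grab_frame(n); cv2.imwrite(f"pics/{n}0.png",cv2.resize(f,(800,600),interpolation=cv2.INTER_CUBIC)); print(n,calibration(n))
    cv2.imwrite(f"pics/raw_{n}.png",f)
print(calibration("wrist"))
E
```

```text
pics
{'clock': 0.0, 'qpos': array([-1.17741997e+00,  3.53650475e-01,  1.63414598e+00, -1.74787023e-06,
        1.15519201e+00, -2.44873381e-03]), 'qvel': array([ 0.00051086, -0.00048683, -0.00058516,  0.0007136 , -0.00042461,
        0.00258217]), 'joint_efforts': array([ 1.56408398e-03, -6.05258989e+01, -3.42071486e+01,  1.84361775e-04,
        9.28558235e-03, -8.57036554e-06]), 'eef_pos': array([ 240.76815802, -576.24221646,  230.55515581]), 'tcp_rot': array([-3.14159083e+00,  1.39581482e-03, -1.17497052e+00]), 'contact_force': array([ 0.16572366, -0.09259736, -0.17961737]), 'wrist_torque': array([-0.02410431,  0.01027497, -0.01657939]), 'opening': 1.0017551115217114}
scene {'fx': 446.99691673642025, 'fy': 446.99691673642025, 'cx': 258.9789607105118, 'cy': 194.30844199384367, 'rvec': array([ 2.44832385,  0.99166699, -0.2505609 ]), 'tvec': array([-427.4014111 , -205.88109607, 1876.1944864 ])}
top {'fx': 427.9871962863494, 'fy': 427.9871962863494, 'cx': 258.800040268063, 'cy': 185.21483994722928, 'rvec': array([ 2.18015575, -2.13404384,  0.11695599]), 'tvec': array([  85.71596709,  547.80887876, 1643.52644945])}
{'fx': 297.3186396354542, 'fy': 297.3186396354542, 'cx': 256.7958790937578, 'cy': 186.58849969573438, 'rvec': array([-2.3777929 ,  1.58322968,  0.26607196]), 'tvec': array([-623.96550031,  -41.75529483,  382.08092901])}
```

View pics/top0.png

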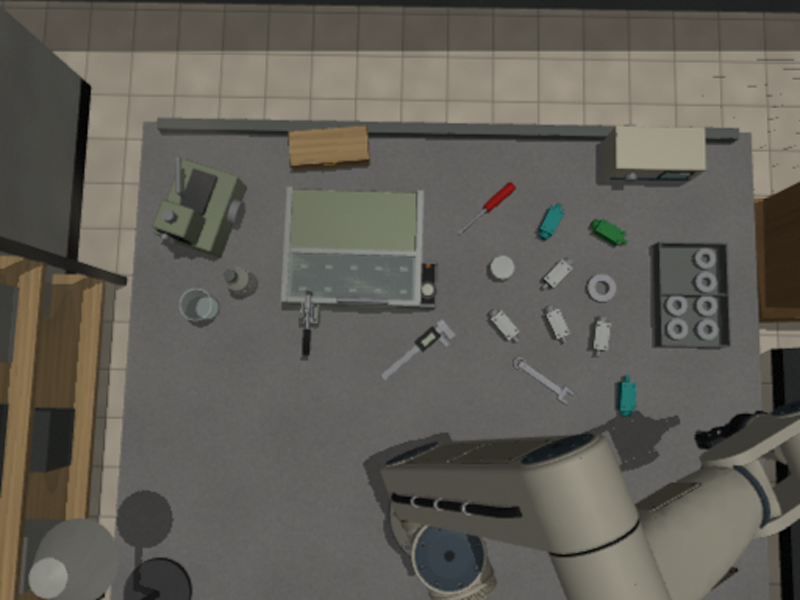

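View pics/scene0.png

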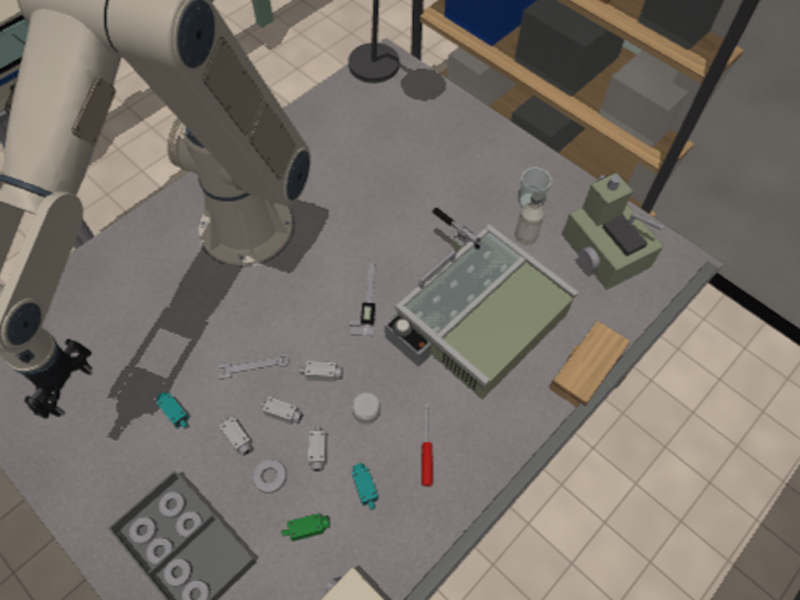

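```bash
cat > h.py <<'E'
from rig import *
import cv2,numpy as np
from scipy.spatial.transform import Rotation as Ro
def cal(n): 
    c=calibration(n); c['n']=n; c['R']=cv2.Rodrigues(np.array(c['rvec']))[0]; return c
def proj(c,P):
    p=np.atleast_2d(P)@c['R'].T+c['tvec']
    if c['n']=='wrist':
        r=np.hypot(p[:,0],p[:,1]); th=np.arctan2(r,p[:,2]); s=(th/np.maximum(r,1e-9))[:,None]*p[:,:2]
    else: s=p[:,:2]/p[:,2:]
    return s*[c['fx'],c['fy']]+[c['cx'],c['cy']]
def back(c,uv,z):
    s=(np.atleast_2d(uv)-[c['cx'],c['cy']])/[c['fx'],c['fy']]
    if c['n']=='wrist':
        th=np.hypot(s[:,0],s[:,1])[:,None]; d=np.c_[s*np.sin(th)/np.maximum(th,1e-9),np.cos(th)]
    else: d=np.c_[s,np.ones(len(s))]
    d=d@c['R']; o=-c['R'].T@c['tvec']
    return o+d*((z-o[2])/d[:,2])[:,None]
def shot(n,name):
    c=cal(n); f=grab_frame(n); cv2.imwrite(f'pics/{name}.png',f); np.save(f'pics/{name}.npy',c,allow_pickle=True); return c,f
def load(name): return np.load(f'pics/{name}.npy',allow_pickle=True).item(),cv2.imread(f'pics/{name}.png')
def ch2w(pose,P): # chamber pose x,y,yaw ; P chamber coords
    x,y,a=pose; P=np.atleast_2d(P).astype(float); R=Ro.from_euler('z',a).as_matrix(); return P@R.T+[x,y,0]
E
python3 - <<'E'
from h import *
c=cal('top')
k=512/800
for n,uv,z in [("c frontleft",(283,301),107),("c frontright",(421,304),107),("backleft",(288,190),107),("backright",(423,193),107),("grip",(306,342),114),("btn",(428,289),92),
 ("s1",(557,273),36),("s2",(504,325),36),("s3",(556,324),36),("s4",(601,335),36)]:
    print(n,back(c,np.array(uv)*k,z).round())
w=cal('wrist'); print('wristcam',-w['R'].T@w['tvec'],w['R'][2])
f=cv2.imread('pics/raw_top.png')
a=cv2.resize(f[115:205,170:290],(800,600),interpolation=cv2.INTER_CUBIC)
b=cv2.resize(f[125:265,295:415],(514,600),interpolation=cv2.INTER_CUBIC)
cv2.imwrite('pics/crop0.png',cv2.resize(b,None,fx=1,fy=1))
E
```

```text
c frontleft [[503. 386. 107.]]
c frontright [[503.  56. 107.]]
backleft [[775. 386. 107.]]
backright [[774.  56. 107.]]
grip [[406. 326. 114.]]
btn [[541.  40.  92.]]
s1 [[ 595. -284.   36.]]
s2 [[ 462. -152.   36.]]
s3 [[ 467. -281.   36.]]
s4 [[ 442. -392.   36.]]
wristcam [ 318.38692355 -544.17591655  373.58349173] [-0.29944034 -0.12264678 -0.94619937]
```

View pics/crop0.png

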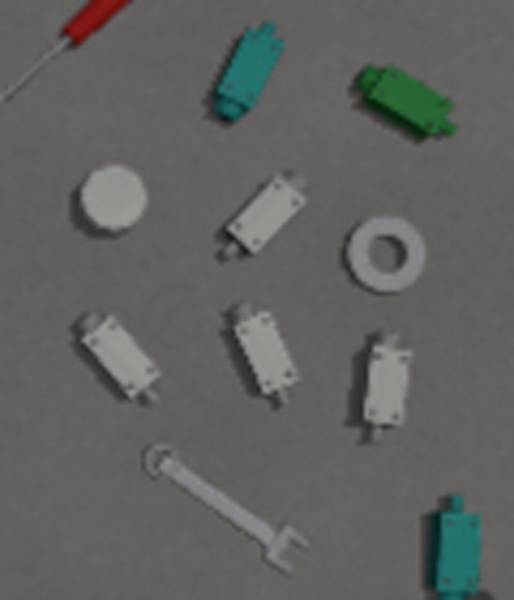

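The four grey units at crop (265,215), (118,357), (264,352) and (386,383) are candidates. The look-alikes are two teal ones at (248,70) and (455,550) and a green one at (405,100). I choose the four grey ones. The close crop shows grey aluminium housings with noses, though the nose direction of the (265,215) unit still needs a closer look. I'll move over the chamber for a wrist view.

{"op": "servo_tool", "data": {
  "series": [0.0133,0.0332,0.0092,-1,0.0133,0.0332,0.0092,-1,0.0133,0.0332,0.0092,-1,0.0133,0.0332,0.0092,-1,0.0133,0.0332,0.0092,-1,0.0133,0.0332,0.0092,-1,0.0133,0.0332,0.0092,-1,0.0133,0.0332,0.0092,-1]
}}

```text
clock: 0.77
eef_pos: [347.4, -309.3, 305.1]
tcp_rot: [3.141, 0.0, -1.316]
contact_force: [0.7, 0.8, 0.0]
opening: 1.003
```

{"op": "servo_tool", "data": {
  "series": [0.0133,0.0332,0.0092,-1,0.0133,0.0332,0.0092,-1,0.0133,0.0332,0.0092,-1,0.0133,0.0332,0.0092,-1,0.0133,0.0332,0.0092,-1,0.0133,0.0332,0.0092,-1,0.0133,0.0332,0.0092,-1,0.0133,0.0332,0.0092,-1]
}}

```text
clock: 1.43
eef_pos: [453.8, -43.7, 378.8]
tcp_rot: [3.141, -0.0, -1.455]
contact_force: [0.1, -0.4, 0.2]
opening: 0.999
```

{"op": "servo_tool", "data": {
  "series": [0.0133,0.0332,0.0092,-1,0.0133,0.0332,0.0092,-1,0.0133,0.0332,0.0092,-1,0.0133,0.0332,0.0092,-1,0.0133,0.0332,0.0092,-1,0.0133,0.0332,0.0092,-1,0.0133,0.0332,0.0092,-0.5,0,0,0,0]
}}

```text
clock: 2.1
eef_pos: [548.6, 192.1, 443.4]
tcp_rot: [-3.14, 0.003, -1.565]
contact_force: [-1.0, -0.0, -0.8]
opening: 1.0
```

Run:
```python
from h import *
c,f=shot('wrist','w1'); s=sense(); print(s['eef_pos'],s['tcp_rot'],s['clock'])
pose=(565,221,0)
g=cv2.resize(f,(800,600),interpolation=cv2.INTER_CUBIC)
for P in [(-66,-161,107),(-66,161,107),(215,161,92),(215,-161,92),(-94,100,114),(-169,100,114),(-60,-90,143),(-60,30,143)]:
    u=proj(c,ch2w(pose,P))[0]*800/512; print(P,u.round(1)); cv2.drawMarker(g,tuple(int(v) for v in u),(0,0,255),0,12)
cv2.imwrite('pics/w1m.png',g)
```

```text
[547.59746684 189.69229637 442.59542352] [ 3.14142127e+00  4.91413624e-04 -1.56453914e+00] 2.15
(-66, -161, 107) [522.9 266.3]
(-66, 161, 107) [232.9 265.1]
(215, 161, 92) [229.5  15.7]
(215, -161, 92) [527.9  11.3]
(-94, 100, 114) [284.8 291.1]
(-169, 100, 114) [290.3 352.5]
(-60, -90, 143) [463.5 269.4]
(-60, 30, 143) [343.4 268.6]
```

View pics/w1m.png

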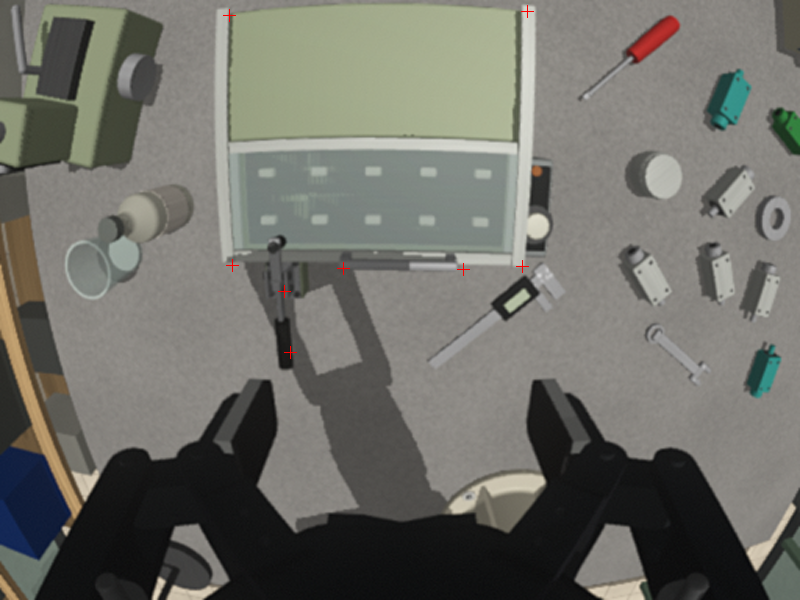

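Run:
```python
from h import *
from scipy.optimize import least_squares
c,f=load('w1')
g=cv2.cvtColor(f,cv2.COLOR_BGR2GRAY).astype(float); g-=cv2.GaussianBlur(g,(0,0),8)
rough=np.array([(267,172),(319,171),(373,171),(428,172),(482,174),(269,220),(319,219),(373,219),(428,220),(480,222)])*.64
uv=[]
for u,v in rough:
    x0,y0=int(round(u)),int(round(v)); w=np.clip(g[y0-5:y0+6,x0-8:x0+9]-12,0,None); yy,xx=np.mgrid[y0-5:y0+6,x0-8:x0+9]
    uv.append(((w*xx).sum()/w.sum(),(w*yy).sum()/w.sum()))
uv=np.array(uv)
P=np.array([(x,y,64) for x in(28,-28) for y in(124,62,0,-62,-124)])
r=least_squares(lambda p:(proj(c,ch2w(p,P))-uv).ravel(),(570,224,0)); p=r.x
print(p, np.abs(r.fun).max()); np.save('pose.npy',p)
print((r.fun.reshape(-1,2)).round(1).tolist())
for n,Q in dict(grip=(-169,100,114),pull=(-60,-30,137),n1=(0,93,68),n2=(0,31,68),n3=(0,-31,68),n4=(0,-93,68)).items(): print(n,ch2w(p,Q).round(1), (proj(c,ch2w(p,Q))*800/512).round())
print('grip seen',back(c,np.array([(285,343)])*.64,123), 'btn',back(c,np.array([(538,226)])*.64,92))
```

```text
[ 5.68994819e+02  2.26424665e+02 -9.50924865e-03] 0.4696362629285318
[[-0.5, -0.1], [-0.2, -0.0], [0.0, -0.1], [0.3, -0.1], [0.3, -0.2], [-0.4, 0.1], [-0.2, 0.1], [-0.1, 0.1], [0.2, 0.2], [0.5, 0.2]]
grip [[401. 328. 114.]] [[284. 349.]]
pull [[508.7 197.  137. ]] [[398. 264.]]
n1 [[569.9 319.4  68. ]] [[291. 196.]]
n2 [[569.3 257.4  68. ]] [[345. 195.]]
n3 [[568.7 195.4  68. ]] [[400. 196.]]
n4 [[568.1 133.4  68. ]] [[455. 197.]]
grip seen [[412.31941001 323.62658727 123.        ]] btn [[541.68158311  41.81810127  92.        ]]
```

{"op": "servo_tool", "data": {
  "series": [-0.0182,0.0172,-0.03,0,-0.0182,0.0172,-0.03,0,-0.0182,0.0172,-0.03,0,-0.0182,0.0172,-0.03,0,-0.0182,0.0172,-0.03,0,-0.0182,0.0172,-0.03,0,-0.0182,0.0172,-0.03,0,-0.0182,0.0172,-0.03,0]
}}

```text
clock: 2.82
eef_pos: [400.0, 323.9, 201.5]
tcp_rot: [3.142, -0.0, -1.568]
contact_force: [0.9, 0.5, -0.9]
opening: 1.003
```

{"op": "servo_tool", "data": {
  "series": [0,0,-0.0265,0,0,0,-0.0265,0,0,0,-0.0265,0,0,0,-0.0265,0,0,0,0,0,0,0,0,0],
  "gripper": 0.05,
  "newtons": 20
}}

```text
clock: 3.32
eef_pos: [400.3, 323.1, 96.1]
tcp_rot: [3.139, -0.002, -1.568]
contact_force: [-0.6, 0.5, 0.8]
opening: 0.585
```

Run:
```python
from h import *
c,f=shot('wrist','w2'); s=sense(); print(s['eef_pos'],s['tcp_rot'],s['contact_force'],s['opening'])
cv2.imwrite('pics/w2v.png',cv2.resize(f[100:384],(721,400)))
```

```text
[401.35377386 323.97663957  97.43275145] [ 3.14113764e+00 -4.91608474e-04 -1.56811427e+00] [ 0.90330292 -0.17404226 -0.56883002] 0.5891151501662469
```

View pics/w2v.png

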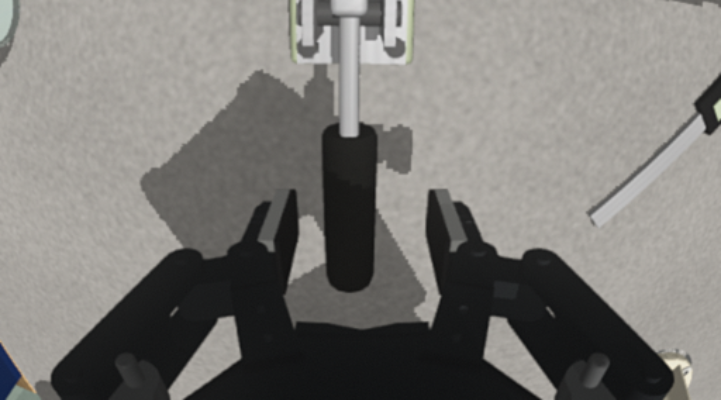

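{"op": "servo_tool", "data": {
  "series": [0,0.004,0,0,0,0,0,0]
}}

```text
clock: 3.53
eef_pos: [402.5, 329.7, 98.7]
tcp_rot: [-3.139, 0.002, -1.568]
contact_force: [-0.7, -0.3, 0.5]
opening: 0.583
```

{"op": "servo_tool", "data": {
  "series": [0,0,0,0,0,0,0,0,0,0,0,0,0,0,0,0,0,0,0,0,0,0,0,0],
  "gripper": 0.01,
  "newtons": 25
}}

```text
clock: 4.03
eef_pos: [401.5, 327.7, 97.7]
tcp_rot: [-3.141, -0.001, -1.567]
contact_force: [-0.1, -6.4, 8.8]
opening: 0.201
```

{"op": "servo_tool", "data": {
  "series": [0.0004,0,0.0075,0,0.0011,0,0.0074,0,0.0019,0,0.0073,0,0.0025,0,0.007,0,0.0033,0,0.0068,0,0.0039,0,0.0063,0,0.0045,0,0.006,0,0.0051,0,0.0055,0]
}}

```text
clock: 4.7
eef_pos: [423.0, 327.5, 150.8]
tcp_rot: [3.139, -0.002, -1.568]
contact_force: [-1.1, -5.1, -8.8]
opening: 0.194
```

{"op": "servo_tool", "data": {
  "series": [0.0057,0,0.0049,0,0.0061,0,0.0044,0,0.0065,0,0.0037,0,0.0054,0,0.0026,0,0,0,0,0,0,0,0,0,0,0,0,0,0,0,0,0]
}}

```text
clock: 5.37
eef_pos: [447.6, 327.4, 166.8]
tcp_rot: [3.141, -0.002, -1.567]
contact_force: [0.5, -8.2, -2.0]
opening: 0.196
```

{"op": "servo_tool", "data": {
  "series": [0,0,0,0,0,0,0,0,0,0,0,0,0,0,0.03,0,0,0,0.04,0,0,0,0.015,0],
  "gripper": 0.05
}}

```text
clock: 5.87
eef_pos: [449.3, 330.2, 256.3]
tcp_rot: [-3.137, 0.004, -1.567]
contact_force: [1.1, 1.6, 0.4]
opening: 0.589
```

{"op": "servo_tool", "data": {
  "series": [0.008,-0.026,0,0,0.008,-0.026,0,0,0.008,-0.026,0,0,0.008,-0.026,0,0,0.005,-0.026,0,0,0,0,-0.04,0,0,0,-0.04,0,0,0,-0.03,0],
  "gripper": 0
}}

```text
clock: 6.53
eef_pos: [484.9, 198.2, 140.1]
tcp_rot: [-3.14, 0.001, -1.569]
contact_force: [-0.4, 0.3, 0.0]
opening: -0.002
```

Run:
```python
from h import *
c,f=shot('wrist','w3'); c2,f2=shot('top','t3'); s=sense(); print(s['eef_pos'],s['contact_force'],s['opening'])
a=cv2.resize(f[:300],(512,300)); b=cv2.resize(f2[110:240,170:300],(300,300),interpolation=cv2.INTER_CUBIC)
cv2.imwrite('pics/w3v.png',cv2.resize(np.hstack([a,b]),(800,296)))
```

```text
[482.02232853 197.49785214 137.69115799] [-0.949754   -0.02471615  0.46042843] 0.0017339529028488768
```

View pics/w3v.png

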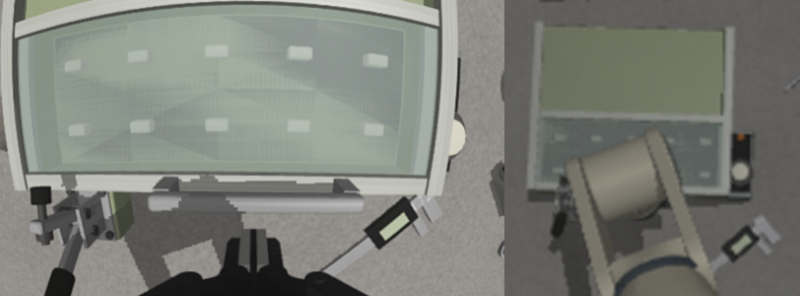

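{"op": "servo_tool", "data": {
  "series": [0,0,-0.018,0,0.006,0,0,0,0.006,0,0,0,0.015,0,0,0,0.018,0,0,0,0.018,0,0,0,0.018,0,0,0,0.018,0,0,0]
}}

```text
clock: 7.3
eef_pos: [584.7, 198.4, 125.1]
tcp_rot: [3.141, -0.0, -1.567]
contact_force: [-4.0, -2.1, -1.6]
opening: 0.001
```

{"op": "servo_tool", "data": {
  "series": [0.018,0,0,0,0.015,0,0,0,0.008,0,0,0,0.004,0,0,0,0.003,0,0,0,0,0,0,0]
}}

```text
clock: 7.8
eef_pos: [627.2, 198.4, 124.9]
tcp_rot: [3.132, -0.001, -1.568]
contact_force: [-23.3, -0.9, 15.7]
opening: -0.003
```

{"op": "servo_tool", "data": {
  "series": [-0.015,0,0,0,0,0,0.035,0,0,0,0.035,0,0,0,0.035,0,-0.01,-0.03,0.02,0,-0.01,-0.037,0.02,0,-0.01,-0.037,0.01,0,-0.01,-0.037,0,0]
}}

```text
clock: 8.47
eef_pos: [578.6, 58.1, 282.7]
tcp_rot: [-3.134, 0.001, -1.566]
contact_force: [0.9, -0.7, 0.3]
opening: 0.006
```

{"op": "servo_tool", "data": {
  "series": [-0.01,-0.037,0,0,-0.01,-0.037,0,0,-0.01,-0.037,0,0,-0.01,-0.037,0,0,-0.01,-0.037,0,0,-0.01,-0.037,0,0,-0.01,-0.037,0,0,-0.01,-0.037,0,0],
  "gripper": 0.0854
}}

```text
clock: 9.13
eef_pos: [497.1, -239.1, 279.9]
tcp_rot: [-3.138, -0.001, -1.567]
contact_force: [0.1, -0.6, 0.6]
opening: 1.002
```

```bash
cat > units.py <<'E'
from h import *
def units(c,f,z=36,lo=75,area=(700,5000)):
    hsv=cv2.cvtColor(f,cv2.COLOR_BGR2HSV); out=[]
    m=((hsv[...,2]>lo*2)&(hsv[...,1]<60)).astype(np.uint8)
    # rectify to top plane z, 1 mm grid
    return m
def rect(c,f,x0,x1,y0,y1,z):
    X,Y=np.meshgrid(np.arange(x1,x0,-1.),np.arange(y1,y0,-1.),indexing='ij')
    u=proj(c,np.c_[X.ravel(),Y.ravel(),np.full(X.size,z)]).reshape(*X.shape,2).astype(np.float32)
    return cv2.remap(f,u[...,0],u[...,1],cv2.INTER_CUBIC)
E
python3 - <<'E'
from units import *
c,f=shot('wrist','w4'); c2,f2=shot('top','t4'); s=sense(); print(s['eef_pos'],s['tcp_rot'],s['clock'])
g=rect(c,f,300,720,-520,-60,36)
for i in range(0,420,50): cv2.putText(g,str(700-i),(0,20+i),0,.35,(0,255,255),1)
for i in range(0,460,50): cv2.putText(g,str(-100-i),(40+i,10),0,.3,(0,255,255),1)
k=cv2.resize(f2[110:240,170:300],(420,420),interpolation=cv2.INTER_CUBIC)
cv2.imwrite('pics/w4r.png',np.hstack([g,k])[:, :800] if 0 else cv2.resize(np.hstack([g,k[:,:330]]),(790,420)))
E
```

```text
[ 496.45421139 -241.99663637  279.75938019] [-3.13879052e+00 -3.07403708e-03 -1.57170157e+00] 9.2333
```

View pics/w4r.png

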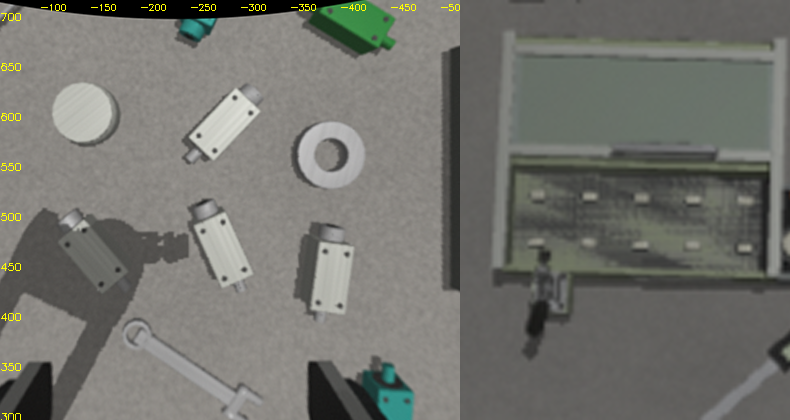

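```bash
cat >> units.py <<'E'
def fit(c,f,x,y,phi,z=36,name=None):
    """refine unit pose (top-face rectangle 70x36) near x,y,phi(deg) by max contrast of the rectangle against its rim"""
    from scipy.optimize import minimize
    R=75; g=cv2.cvtColor(rect(c,f,x-R,x+R,y-R,y+R,z),cv2.COLOR_BGR2GRAY); g=cv2.GaussianBlur(g,(0,0),1.2).astype(np.float32)
    U,V=np.meshgrid(np.arange(-34,34.5,2),np.arange(-17,17.5,2))
    a=np.arange(-30,30.5,2); b=np.arange(-15,15.5,2)
    def smp(p,u,v):
        t=np.radians(p[2]); X=p[0]+u*np.cos(t)-v*np.sin(t); Y=p[1]+u*np.sin(t)+v*np.cos(t)
        return cv2.remap(g,(y+R-Y).astype(np.float32).reshape(1,-1),(x+R-X).astype(np.float32).reshape(1,-1),1).ravel()
    def cost(p):
        s=0
        for d in(1,-1):
            s+=np.clip(smp(p,a,a*0+d*16.)-smp(p,a,a*0+d*20.5),-10,40).mean()*2
            e=b[np.abs(b)>7]; s+=np.clip(smp(p,e*0+d*33.,e)-smp(p,e*0+d*37.,e),-10,40).mean()
        return -s
    best=min(((cost((x+i,y+j,phi+k)),(x+i,y+j,phi+k)) for i in range(-10,11,2) for j in range(-10,11,2) for k in range(-16,17,4)),key=lambda q:q[0])
    r=minimize(cost,best[1],method='Nelder-Mead',options=dict(initial_simplex=np.array(best[1])+np.array([[0,0,0],[2,0,0],[0,2,0],[0,0,4]]),maxiter=300))
    return r.x,r.fun
E
python3 - <<'E'
from units import *
c,f=load('w4')
g=rect(c,f,300,720,-520,-60,36)
for n,col,row,phi in [('s1',224,125,-42),('s2',94,256,37),('s3',222,247,22),('s4',333,274,-8)]:
    p,v=fit(c,f,720-row,-60-col,phi); print(n,p.round(1),round(v,1))
    t=np.radians(p[2]); q=[(p[0]+u*np.cos(t)-w*np.sin(t),p[1]+u*np.sin(t)+w*np.cos(t)) for u,w in((35,18),(35,-18),(-35,-18),(-35,18))]
    cv2.polylines(g,[np.array([(-60-b,720-a) for a,b in q]).round().astype(int)],1,(0,0,255))
cv2.imwrite('pics/w4f.png',g[60:340,40:400])
E
```

```text
s1 [ 596.5 -284.3  -44.8] -240.0
s2 [ 463.7 -152.7   39.8] -135.9
s3 [ 470.9 -282.6   24.8] -234.9
s4 [ 442.6 -391.3   -7.8] -227.7
```

View pics/w4f.png

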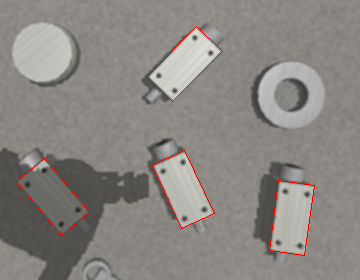

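{"op": "servo_tool", "data": {
  "series": [-0.0055,0.0149,-0.03,6.63,-0.0055,0.0149,-0.03,6.63,-0.0055,0.0149,-0.03,6.63,-0.0055,0.0149,-0.03,6.63,-0.0055,0.0149,-0.03,6.63,-0.0055,0.0149,-0.02,6.63,0,0,-0.03,0,0,0,0,0],
  "gripper": 0.07
}}

```text
clock: 9.9
eef_pos: [462.2, -145.9, 74.9]
tcp_rot: [3.139, 0.004, -0.872]
contact_force: [-2.2, 0.2, -0.7]
opening: 0.817
```

{"op": "servo_tool", "data": {
  "series": [0,0,-0.03,0,0,0,-0.025,0,0,0,-0.015,0,0,0,0,0]
}}

```text
clock: 10.23
eef_pos: [464.2, -147.6, 7.0]
tcp_rot: [3.141, 0.001, -0.874]
contact_force: [-0.5, 0.0, 0.4]
opening: 0.817
```

{"op": "servo_tool", "data": {
  "series": [0,0,0,0,0,0,0,0,0,0,0,0,0,0,0,0,0,0,0,0],
  "gripper": 0.02,
  "newtons": 60
}}

```text
clock: 10.65
eef_pos: [465.9, -148.4, 9.7]
tcp_rot: [-3.139, -0.003, -0.874]
contact_force: [-0.4, -0.0, 8.2]
opening: 0.408
```

{"op": "servo_tool", "data": {
  "series": [0,0,0.03,0,0,0,0.04,0,0.0077,0.0334,0.022,-2.89,0.0077,0.0334,0.022,-2.89,0.0077,0.0334,0.022,-2.89,0.0077,0.0334,0.022,-2.89,0.0077,0.0334,0.022,-2.89,0.0077,0.0334,0,-2.89]
}}

```text
clock: 11.32
eef_pos: [512.8, 54.6, 193.2]
tcp_rot: [-3.134, -0.002, -1.179]
contact_force: [2.5, 0.6, -2.9]
opening: 0.406
```

{"op": "servo_tool", "data": {
  "series": [0.0077,0.0334,0,-2.89,0.0077,0.0334,0,-2.89,0.0077,0.0334,0,-2.89,0.0077,0.0334,0,-2.89,0.0077,0.0334,0,-2.89,0.0077,0.0334,0,-2.89,0.0077,0.0334,0,-2.89,0.0077,0.0334,0,-2.89]
}}

```text
clock: 11.98
eef_pos: [571.8, 321.5, 188.8]
tcp_rot: [-3.141, 0.0, -1.582]
contact_force: [-0.1, -0.2, -4.2]
opening: 0.408
```

{"op": "servo_tool", "data": {
  "series": [0,0,0,0,0,0,0,0]
}}

```text
clock: 12.15
eef_pos: [571.6, 321.4, 188.3]
tcp_rot: [-3.141, 0.0, -1.577]
contact_force: [-0.3, -0.7, -3.2]
opening: 0.405
```

Run:
```python
from units import *
c,f=shot('wrist','w5'); s=sense(); print(s['eef_pos'],s['tcp_rot'],s['contact_force'],s['opening'],s['clock'])
p=np.load('pose.npy')
g=cv2.resize(f,(720,540),interpolation=cv2.INTER_CUBIC)
for y in (124,62,0,-62,-124):
  for x in (28,-28):
    u=proj(c,ch2w(p,(x,y,64)))[0]*720/512; cv2.drawMarker(g,tuple(int(v) for v in u),(0,0,255),0,10)
cv2.imwrite('pics/w5v.png',g)
```

```text
[571.33582535 320.07798551 188.06579629] [ 3.14149546e+00 -3.21176088e-04 -1.57783228e+00] [-0.17556678 -0.30672846 -2.60140578] 0.40712035340639185 12.2
```

View pics/w5v.png

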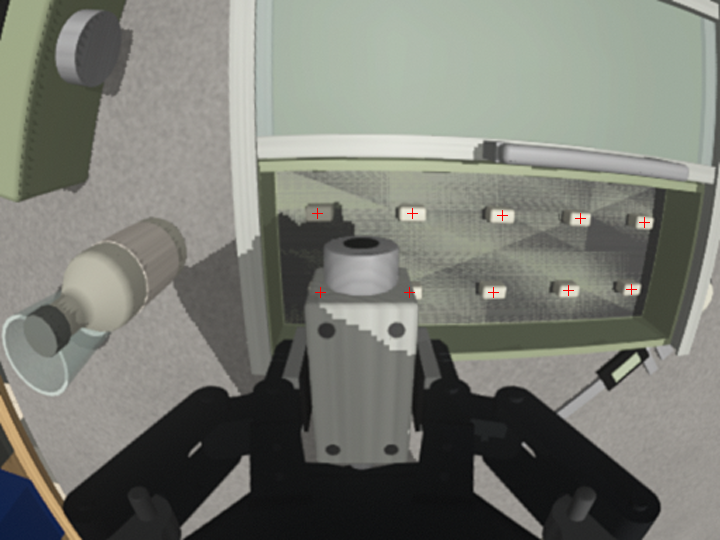

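{"op": "servo_tool", "data": {
  "series": [0.003,-0.001,-0.03,0,0,0,-0.03,0,0,0,-0.03,0,0,0,-0.02,0,0,0,-0.01,0,0,0,-0.005,0,0,0,0,0]
}}

```text
clock: 12.78
eef_pos: [574.7, 318.0, 62.5]
tcp_rot: [3.141, -0.0, -1.58]
contact_force: [-0.6, 0.4, -2.1]
opening: 0.409
```

Run:
```python
from units import *
s=sense(); print(s['eef_pos'],s['contact_force'],s['opening'])
c,f=load('w5')
print(back(c,np.array([(306,300),(418,300),(304,462),(421,462)])*512/720,188-9+36).round(1))
```

```text
[574.7095469  317.98652204  62.47659727] [-0.64603621  0.41274769 -2.14588344] 0.4094714175658303
[[603.7 338.4 215. ]
 [603.5 304.1 215. ]
 [533.6 344.3 215. ]
 [533.3 298.6 215. ]]
```

{"op": "servo_tool", "data": {
  "series": [0,0,-0.003,0,0,0,0,0]
}}

```text
clock: 12.95
eef_pos: [575.6, 319.1, 60.8]
tcp_rot: [-3.14, 0.001, -1.58]
contact_force: [0.4, 0.6, -2.3]
opening: 0.409
```

{"op": "servo_tool", "data": {
  "series": [0,0,0,0,0,0,0,0,0,0,0.01,0,0,0,0.03,0,0,0,0.04,0,0,0,0.04,0,0,0,0.02,0],
  "gripper": 0.048
}}

```text
clock: 13.53
eef_pos: [576.7, 320.0, 206.1]
tcp_rot: [-3.136, 0.003, -1.579]
contact_force: [0.6, 0.3, 0.3]
opening: 0.562
```

{"op": "servo_tool", "data": {
  "series": [-0.006,-0.037,0.005,1.67,-0.006,-0.037,0.005,1.67,-0.006,-0.037,0.005,1.67,-0.006,-0.037,0.005,1.67,-0.006,-0.037,0.005,1.67,-0.006,-0.037,0.005,1.67,-0.006,-0.037,0.005,1.67,-0.006,-0.037,0.005,1.67]
}}

```text
clock: 14.2
eef_pos: [526.5, 21.3, 241.3]
tcp_rot: [-3.14, -0.0, -1.345]
contact_force: [0.8, 1.0, -0.1]
opening: 0.565
```

{"op": "servo_tool", "data": {
  "series": [-0.006,-0.037,0.005,1.67,-0.006,-0.037,0.005,1.67,-0.006,-0.037,0.005,1.67,-0.006,-0.037,0.005,1.67,-0.006,-0.037,0.005,1.67,-0.006,-0.037,0.005,1.67,-0.006,-0.037,0.005,1.67,0,0,0,0],
  "gripper": 0.07
}}

```text
clock: 14.87
eef_pos: [484.4, -241.9, 277.1]
tcp_rot: [-3.141, -0.005, -1.144]
contact_force: [0.6, 0.4, -0.2]
opening: 0.818
```

```bash
cat > look.py <<'E'
from units import *
import sys,json
name=sys.argv[1]; U=json.loads(sys.argv[2]); view=len(sys.argv)>3
c,f=shot('wrist',name); s=sense(); print(s['eef_pos'].round(1),np.degrees(s['tcp_rot'][2]).round(1),s['opening'],s['clock'])
g=rect(c,f,300,720,-520,-60,36)
for n,(x,y,phi) in U.items():
    p,v=fit(c,f,x,y,phi); print(n,p.round(1),round(v,1),'TCP->unit',(p[:2]-s['eef_pos'][:2]).round(1),'yaw',round(p[2]-90-np.degrees(s['tcp_rot'][2]),1))
    t=np.radians(p[2]); q=[(p[0]+u*np.cos(t)-w*np.sin(t),p[1]+u*np.sin(t)+w*np.cos(t)) for u,w in((35,18),(35,-18),(-35,-18),(-35,18))]
    cv2.polylines(g,[np.array([(-60-b,720-a) for a,b in q]).round().astype(int)],1,(0,0,255))
cv2.imwrite(f'pics/{name}f.png',g)
E
python3 look.py w6 '{"s1":[596.5,-284.3,-44.8],"s3":[470.9,-282.6,24.8],"s4":[442.6,-391.3,-7.8]}'
```

```text
[ 484.6 -239.3  276.4] -65.7 0.8220517601615779 14.9167
s1 [ 596.5 -284.3  -44.8] -240.0 TCP->unit [111.9 -45. ] yaw -69.1
s3 [ 471.2 -282.4   24.9] -237.0 TCP->unit [-13.4 -43.1] yaw 0.6
s4 [ 442.7 -391.1   -7.5] -216.9 TCP->unit [ -41.9 -151.8] yaw -31.9
```

{"op": "servo_tool", "data": {
  "series": [-0.0045,-0.014,-0.03,0.5,-0.0045,-0.014,-0.035,0,-0.0045,-0.014,-0.035,0,0,0,-0.035,0,0,0,-0.035,0,0,0,-0.035,0,0,0,-0.035,0,0,0,-0.027,0]
}}

```text
clock: 15.58
eef_pos: [471.1, -276.8, 5.9]
tcp_rot: [3.141, 0.001, -1.133]
contact_force: [0.2, -0.2, 0.3]
opening: 0.822
```

{"op": "servo_tool", "data": {
  "series": [0,0,0,0,0,0,0,0]
}}

```text
clock: 15.75
eef_pos: [471.0, -277.0, 7.3]
tcp_rot: [3.14, 0.002, -1.133]
contact_force: [1.0, 0.1, 1.3]
opening: 0.819
```

{"op": "servo_tool", "data": {
  "series": [0,0,0,0,0,0,0,0,0,0,0,0,0,0,0,0,0,0,0,0],
  "gripper": 0.02,
  "newtons": 60
}}

```text
clock: 16.17
eef_pos: [473.5, -279.3, 10.2]
tcp_rot: [-3.139, -0.004, -1.134]
contact_force: [0.4, -0.1, 8.9]
opening: 0.413
```

{"op": "servo_tool", "data": {
  "series": [0,0,0.03,0,0,0,0.04,0,0.0067,0.0357,0.022,-1.7,0.0067,0.0357,0.022,-1.7,0.0067,0.0357,0.022,-1.7,0.0067,0.0357,0.022,-1.7,0.0067,0.0357,0.022,-1.7,0.0067,0.0357,0,-1.7]
}}

```text
clock: 16.83
eef_pos: [513.2, -66.0, 190.8]
tcp_rot: [-3.134, -0.003, -1.314]
contact_force: [1.5, -0.4, -4.6]
opening: 0.407
```

{"op": "servo_tool", "data": {
  "series": [0.0067,0.0357,0,-1.7,0.0067,0.0357,0,-1.7,0.0067,0.0357,0,-1.7,0.0067,0.0357,0,-1.7,0.0067,0.0357,0,-1.7,0.0067,0.0357,0,-1.7,0.0067,0.0357,0,-1.7,0.0067,0.0357,0,-1.7]
}}

```text
clock: 17.5
eef_pos: [564.2, 220.1, 186.6]
tcp_rot: [-3.141, 0.0, -1.55]
contact_force: [1.2, 0.1, -3.6]
opening: 0.412
```

{"op": "servo_tool", "data": {
  "series": [0.0067,0.0357,0,-1.7,0,0,0,0,0,0,0,0]
}}

```text
clock: 17.75
eef_pos: [570.9, 255.7, 186.1]
tcp_rot: [-3.141, 0.0, -1.576]
contact_force: [-0.3, -1.1, -4.3]
opening: 0.409
```

```bash
cat > held.py <<'E'
from units import *
import sys
c,f=shot('wrist',sys.argv[1]); s=sense(); e=s['eef_pos']; print(e.round(1),s['tcp_rot'].round(3),s['contact_force'].round(1),s['opening'],s['clock'])
p,v=fit(c,f,e[0]-2,e[1],0,e[2]-9+36); n=ch2w(np.load('pose.npy'),[(0,y,68) for y in(93,31,-31,-93)])
print('unit',p.round(1),round(v,1)); i=np.argmin(abs(n[:,1]-p[1])); print('shift to nest',i+1,(n[i,:2]-p[:2]).round(1))
if len(sys.argv)>2: cv2.imwrite(f'pics/{sys.argv[1]}v.png',cv2.resize(f,(720,540)))
E
python3 held.py w7 1
```

```text
[570.6 254.3 185.9] [ 3.142 -0.    -1.577] [-0.7 -0.6 -3.9] 0.404499474712557 17.8
unit [567.6 255.5   2.3] -212.7
shift to nest 2 [1.7 2. ]
```

View pics/w7v.png

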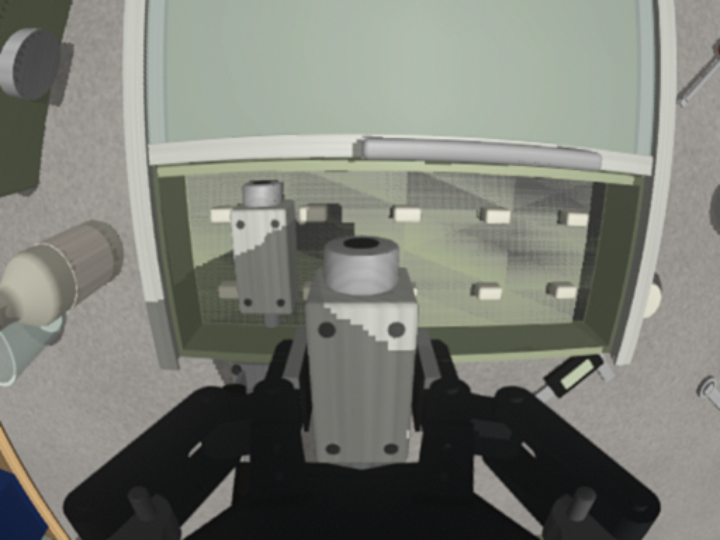

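{"op": "servo_tool", "data": {
  "series": [0.002,0.002,-0.03,0,0,0,-0.03,0,0,0,-0.03,0,0,0,-0.02,0,0,0,-0.01,0,0,0,-0.005,0,0,0,0,0]
}}

```text
clock: 18.38
eef_pos: [572.9, 254.8, 61.3]
tcp_rot: [3.141, -0.001, -1.579]
contact_force: [1.0, 0.6, -3.6]
opening: 0.411
```

{"op": "servo_tool", "data": {
  "series": [0,0,-0.002,0,0,0,0,0]
}}

```text
clock: 18.55
eef_pos: [574.3, 255.7, 60.3]
tcp_rot: [-3.139, 0.001, -1.579]
contact_force: [-1.9, -2.4, 2.9]
opening: 0.41
```

{"op": "servo_tool", "data": {
  "series": [0,0,0,0,0,0,0,0,0,0,0.01,0,0,0,0.03,0,0,0,0.04,0,0,0,0.04,0,0,0,0.02,0],
  "gripper": 0.048
}}

```text
clock: 19.13
eef_pos: [575.1, 256.9, 204.5]
tcp_rot: [-3.136, 0.003, -1.579]
contact_force: [1.2, 0.7, 0.8]
opening: 0.565
```

{"op": "servo_tool", "data": {
  "series": [-0.008,-0.038,0.005,0,-0.008,-0.038,0.005,0,-0.008,-0.038,0.005,0,-0.008,-0.038,0.005,0,-0.008,-0.038,0.005,0,-0.008,-0.038,0.005,0,-0.008,-0.038,0.005,0,-0.008,-0.038,0.005,0]
}}

```text
clock: 19.8
eef_pos: [508.7, -49.6, 239.9]
tcp_rot: [-3.14, -0.0, -1.578]
contact_force: [1.8, -0.7, 0.6]
opening: 0.558
```

{"op": "servo_tool", "data": {
  "series": [-0.008,-0.038,0.005,0,-0.008,-0.038,0.005,0,-0.008,-0.038,0.005,0,-0.008,-0.038,0.005,0,-0.008,-0.038,0.005,0,-0.008,-0.038,0.005,0,-0.008,-0.038,0.005,-3,0,0,0,-3],
  "gripper": 0.07
}}

```text
clock: 20.47
eef_pos: [452.4, -320.2, 275.8]
tcp_rot: [-3.139, -0.004, -1.689]
contact_force: [0.1, 0.7, -0.2]
opening: 0.817
```

```bash
python3 look.py w8 '{"s1":[596.5,-284.3,-44.8],"s4":[442.6,-391.3,-7.8]}'
```

```text
[ 452.6 -317.4  275. ] -97.0 0.8161996524423432 20.5167
s1 [ 596.  -284.8  -43.6] -239.5 TCP->unit [143.3  32.6] yaw -36.5
s4 [ 443.1 -391.6   -7.9] -238.3 TCP->unit [ -9.6 -74.2] yaw -0.8
```

{"op": "servo_tool", "data": {
  "series": [-0.0032,-0.0253,-0.03,-0.8,-0.0032,-0.0253,-0.03,0,-0.0032,-0.0253,-0.035,0,0,0,-0.035,0,0,0,-0.035,0,0,0,-0.035,0,0,0,-0.035,0,0,0,-0.03,0]
}}

```text
clock: 21.18
eef_pos: [443.8, -387.9, 8.3]
tcp_rot: [3.141, 0.001, -1.696]
contact_force: [0.3, 0.4, -0.6]
opening: 0.821
```

{"op": "servo_tool", "data": {
  "series": [0,0,0,0,0,0,0,0]
}}

```text
clock: 21.35
eef_pos: [443.3, -387.7, 9.4]
tcp_rot: [3.139, 0.002, -1.696]
contact_force: [0.3, -0.9, 1.8]
opening: 0.818
```

{"op": "servo_tool", "data": {
  "series": [0,0,0,0,0,0,0,0,0,0,0,0,0,0,0,0,0,0,0,0],
  "gripper": 0.02,
  "newtons": 60
}}

```text
clock: 21.77
eef_pos: [445.5, -390.6, 12.7]
tcp_rot: [-3.137, -0.003, -1.697]
contact_force: [-0.5, -0.5, 7.8]
opening: 0.406
```

{"op": "servo_tool", "data": {
  "series": [0,0,0.03,0,0,0,0.04,0,0.0079,0.0366,0.02,0.42,0.0079,0.0366,0.02,0.42,0.0079,0.0366,0.022,0.42,0.0079,0.0366,0.022,0.42,0.0079,0.0366,0.022,0.42,0.0079,0.0366,0,0.42]
}}

```text
clock: 22.43
eef_pos: [492.1, -174.4, 187.6]
tcp_rot: [-3.134, -0.002, -1.653]
contact_force: [2.3, -1.1, -4.5]
opening: 0.406
```

{"op": "servo_tool", "data": {
  "series": [0.0079,0.0366,0,0.42,0.0079,0.0366,0,0.42,0.0079,0.0366,0,0.42,0.0079,0.0366,0,0.42,0.0079,0.0366,0,0.42,0.0079,0.0366,0,0.42,0.0079,0.0366,0,0.42,0.0079,0.0366,0,0.42]
}}

```text
clock: 23.1
eef_pos: [552.9, 119.6, 183.6]
tcp_rot: [-3.14, 0.0, -1.594]
contact_force: [1.0, -0.5, -3.9]
opening: 0.405
```

{"op": "servo_tool", "data": {
  "series": [0.0079,0.0366,0,0.42,0.0079,0.0366,0,0.42,0,0,0,0,0,0,0,0]
}}

```text
clock: 23.43
eef_pos: [568.8, 192.8, 183.2]
tcp_rot: [-3.141, 0.0, -1.577]
contact_force: [0.1, -0.7, -4.4]
opening: 0.41
```

```bash
python3 held.py w9 1
```

```text
[568.3 191.4 182.9] [-3.142 -0.    -1.578] [-1.4 -1.  -4.1] 0.4129086002493418 23.4833
unit [567.1 193.1  -0.6] -202.5
shift to nest 3 [1.6 2.3]
```

View pics/w9v.png

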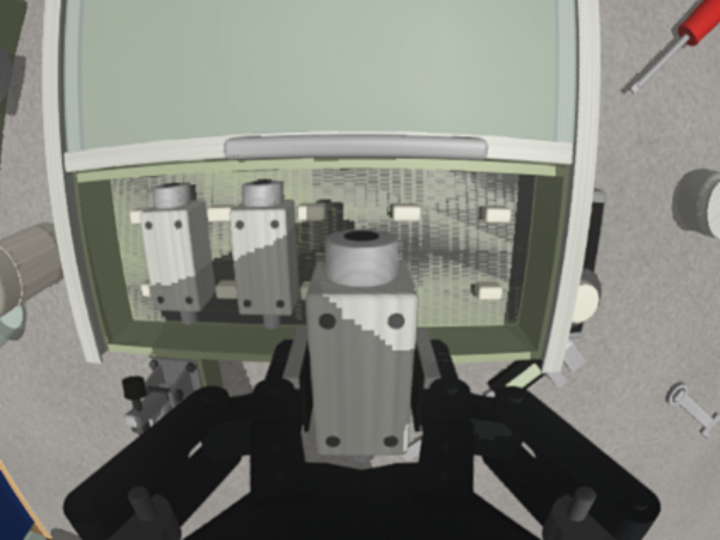

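{"op": "servo_tool", "data": {
  "series": [0.002,0.0025,-0.03,0,0,0,-0.03,0,0,0,-0.03,0,0,0,-0.015,0,0,0,-0.01,0,0,0,-0.005,0,0,0,-0.001,0,0,0,0,0]
}}

```text
clock: 24.15
eef_pos: [570.9, 192.4, 62.9]
tcp_rot: [-3.141, -0.0, -1.581]
contact_force: [-0.3, 0.6, -4.4]
opening: 0.407
```

{"op": "servo_tool", "data": {
  "series": [0,0,-0.001,0,0,0,0,0]
}}

```text
clock: 24.32
eef_pos: [571.4, 192.6, 62.7]
tcp_rot: [-3.14, -0.0, -1.581]
contact_force: [-5.4, -3.5, 11.2]
opening: 0.409
```

{"op": "servo_tool", "data": {
  "series": [0,0,0,0,0,0,0,0,0,0,0.01,0,0,0,0.03,0,0,0,0.04,0,0,0,0.04,0,0,0,0.02,0],
  "gripper": 0.048
}}

```text
clock: 24.9
eef_pos: [573.0, 194.0, 206.4]
tcp_rot: [-3.135, 0.002, -1.58]
contact_force: [2.2, 0.9, 0.7]
opening: 0.559
```

{"op": "servo_tool", "data": {
  "series": [-0.001,-0.0355,0.005,-3.67,-0.001,-0.0355,0.005,-3.67,-0.001,-0.0355,0.005,-3.67,-0.001,-0.0355,0.005,-3.67,-0.001,-0.0355,0.005,-3.67,-0.001,-0.0355,0.005,-3.67,-0.001,-0.0355,0.005,-3.67,-0.001,-0.0355,0.005,-3.67]
}}

```text
clock: 25.57
eef_pos: [562.9, -92.5, 242.0]
tcp_rot: [-3.14, 0.001, -2.096]
contact_force: [1.2, 1.2, 0.2]
opening: 0.562
```

{"op": "servo_tool", "data": {
  "series": [-0.001,-0.0355,0.005,-3.67,-0.001,-0.0355,0.005,-3.67,-0.001,-0.0355,0.005,-3.67,-0.001,-0.0355,0.005,-3.67,0,0,0,0,0,0,0,0],
  "gripper": 0.07
}}

```text
clock: 26.07
eef_pos: [558.9, -234.5, 261.5]
tcp_rot: [-3.14, 0.001, -2.352]
contact_force: [-1.1, 0.7, -0.4]
opening: 0.827
```

```bash
python3 look.py w10 '{"s1":[596.5,-284.3,-44.8]}'
```

```text
[ 558.7 -233.1  261.1] -134.6 0.8194011217959597 26.1167
s1 [ 596.3 -284.8  -44.2] -240.0 TCP->unit [ 37.5 -51.8] yaw 0.4
```

{"op": "servo_tool", "data": {
  "series": [0.0125,-0.0177,-0.025,0.4,0.0125,-0.0177,-0.03,0,0.0125,-0.0177,-0.03,0,0,0,-0.035,0,0,0,-0.035,0,0,0,-0.035,0,0,0,-0.035,0,0,0,-0.026,0]
}}

```text
clock: 26.78
eef_pos: [595.5, -283.4, 6.7]
tcp_rot: [3.139, -0.001, -2.339]
contact_force: [-0.3, 0.3, -0.7]
opening: 0.82
```

{"op": "servo_tool", "data": {
  "series": [0,0,0,0,0,0,0,0]
}}

```text
clock: 26.95
eef_pos: [595.7, -284.0, 8.6]
tcp_rot: [3.139, -0.001, -2.34]
contact_force: [-0.6, -0.4, 0.2]
opening: 0.82
```

{"op": "servo_tool", "data": {
  "series": [0,0,0,0,0,0,0,0,0,0,0,0,0,0,0,0,0,0,0,0],
  "gripper": 0.02,
  "newtons": 60
}}

```text
clock: 27.37
eef_pos: [598.0, -286.3, 12.1]
tcp_rot: [-3.138, 0.001, -2.342]
contact_force: [-0.8, 1.5, 8.0]
opening: 0.41
```

{"op": "servo_tool", "data": {
  "series": [0,0,0.03,0,0,0,0.04,0,-0.0023,0.0348,0.02,3.63,-0.0023,0.0348,0.02,3.63,-0.0023,0.0348,0.022,3.63,-0.0023,0.0348,0.022,3.63,-0.0023,0.0348,0.022,3.63,-0.0023,0.0348,0,3.63]
}}

```text
clock: 28.03
eef_pos: [584.7, -75.8, 191.0]
tcp_rot: [-3.134, 0.002, -1.959]
contact_force: [2.6, 0.2, -2.9]
opening: 0.407
```

{"op": "servo_tool", "data": {
  "series": [-0.0023,0.0348,0,3.63,-0.0023,0.0348,0,3.63,-0.0023,0.0348,0,3.63,-0.0023,0.0348,0,3.63,-0.0023,0.0348,0,3.63,-0.0023,0.0348,0,3.63,0,0,0,0,0,0,0,0]
}}

```text
clock: 28.7
eef_pos: [568.4, 133.7, 186.2]
tcp_rot: [-3.141, 0.0, -1.578]
contact_force: [-1.0, 0.3, -3.9]
opening: 0.407
```

```bash
python3 held.py w11 1
```

```text
[568.5 132.4 186.1] [-3.141 -0.    -1.58 ] [-0.6 -0.9 -3.9] 0.4106232172611289 28.75
unit [566.9 133.8   0.7] -215.8
shift to nest 4 [ 1.2 -0.3]
```

View pics/w11v.png

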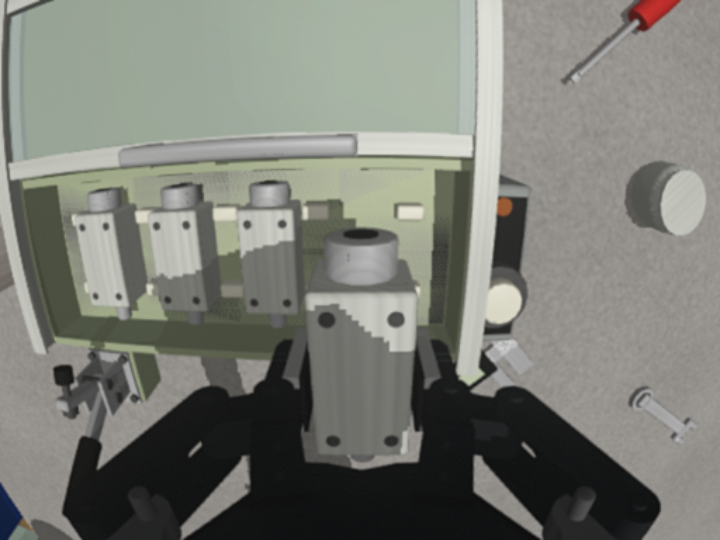

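{"op": "servo_tool", "data": {
  "series": [0.0015,0,-0.03,0,0,0,-0.03,0,0,0,-0.03,0,0,0,-0.018,0,0,0,-0.01,0,0,0,-0.005,0,0,0,-0.001,0,0,0,0,0]
}}

```text
clock: 29.42
eef_pos: [571.2, 131.3, 62.5]
tcp_rot: [-3.14, 0.0, -1.583]
contact_force: [1.2, 0.0, -3.2]
opening: 0.406
```

{"op": "servo_tool", "data": {
  "series": [0,0,-0.001,0,0,0,0,0]
}}

```text
clock: 29.58
eef_pos: [571.4, 131.5, 62.1]
tcp_rot: [-3.139, 0.0, -1.582]
contact_force: [-1.1, -1.8, 4.4]
opening: 0.407
```

{"op": "servo_tool", "data": {
  "series": [0,0,0,0,0,0,0,0,0,0,0.01,0,0,0,0.03,0,0,0,0.04,0,0,0,0.04,0,0,0,0.02,0],
  "gripper": 0.048
}}

```text
clock: 30.17
eef_pos: [572.2, 132.3, 206.1]
tcp_rot: [-3.136, 0.001, -1.582]
contact_force: [0.9, -0.1, -0.2]
opening: 0.563
```

{"op": "servo_tool", "data": {
  "series": [0.01,0.016,0.03,0,0.01,0.016,0.03,0,0.01,0.016,0.01,0,0.01,0.016,0,0,0,0,0,0],
  "gripper": 0
}}

```text
clock: 30.58
eef_pos: [612.2, 198.5, 272.8]
tcp_rot: [-3.137, 0.002, -1.58]
contact_force: [-1.2, -0.1, -0.5]
opening: -0.003
```

Run:
```python
from units import *
c,f=shot('wrist','w12'); s=sense(); print(s['eef_pos'].round(1),s['opening'],s['clock'])
n=ch2w(np.load('pose.npy'),[(0,y,68) for y in(93,31,-31,-93)])
g=rect(c,f,470,720,50,400,86)
for q in n:
    p,v=fit(c,f,q[0],q[1],0,86); print(p.round(1),round(v),'err',(p[:2]-q[:2]).round(1))
    t=np.radians(p[2]); k=[(p[0]+u*np.cos(t)-w*np.sin(t),p[1]+u*np.sin(t)+w*np.cos(t)) for u,w in((35,18),(35,-18),(-35,-18),(-35,18))]
    cv2.polylines(g,[np.array([(400-b,720-a) for a,b in k]).round().astype(int)],1,(0,0,255))
cv2.imwrite('pics/w12v.png',cv2.resize(g,(700,500)))
```

```text
[610.9 197.1 271.6] -0.002166433032749632 30.6333
[5.708e+02 3.193e+02 4.000e-01] -177 err [ 1.  -0.1]
[ 5.693e+02  2.565e+02 -1.000e-01] -121 err [-0. -1.]
[569.2 193.7  -1.9] -186 err [ 0.5 -1.7]
[5.704e+02 1.324e+02 5.000e-01] -205 err [ 2.3 -1. ]
```

View pics/w12v.png

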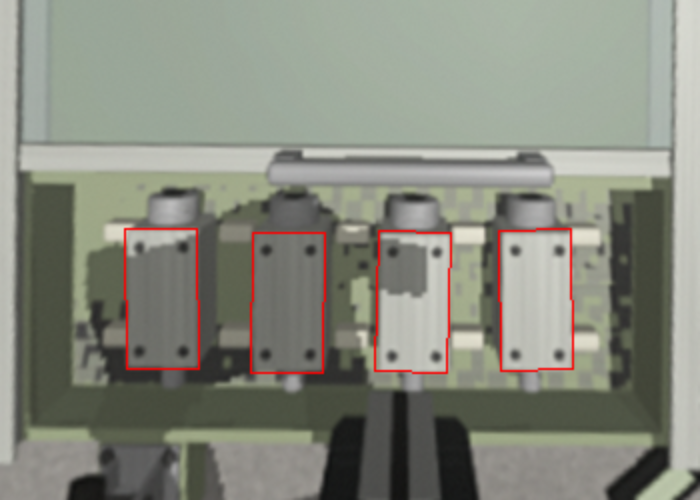

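{"op": "servo_tool", "data": {
  "series": [0.033,0,0,0,0.033,0,0,0,0,0,-0.035,0,0,0,-0.035,0,0,0,-0.035,0,0,0,-0.028,0,0,0,-0.015,0,0,0,0,0]
}}

```text
clock: 31.3
eef_pos: [672.9, 194.2, 117.9]
tcp_rot: [3.134, -0.003, -1.582]
contact_force: [-1.3, -0.7, -0.8]
opening: -0.002
```

{"op": "servo_tool", "data": {
  "series": [-0.008,0,0,0,-0.01,0,0,0,-0.018,0,0,0,-0.018,0,0,0,-0.018,0,0,0,-0.018,0,0,0,-0.018,0,0,0,-0.014,0,0,0]
}}

```text
clock: 31.97
eef_pos: [554.0, 196.4, 124.8]
tcp_rot: [-3.137, 0.002, -1.581]
contact_force: [3.5, 1.7, -2.1]
opening: 0.0
```

{"op": "servo_tool", "data": {
  "series": [-0.012,0,0,0,-0.009,0,0,0,-0.004,0,0,0,-0.003,0,0,0,0,0,0,0]
}}

```text
clock: 32.38
eef_pos: [526.1, 195.8, 122.8]
tcp_rot: [-3.141, -0.0, -1.581]
contact_force: [0.3, 0.2, -0.3]
opening: 0.005
```

{"op": "servo_tool", "data": {
  "series": [-0.003,0,0,0,-0.003,0,0,0,0,0,0,0]
}}

```text
clock: 32.63
eef_pos: [523.9, 195.9, 122.8]
tcp_rot: [-3.134, 0.001, -1.581]
contact_force: [14.3, -1.9, -6.3]
opening: 0.003
```

{"op": "servo_tool", "data": {
  "series": [0.014,0,0,0,0,0,0.035,0,0,0,0.035,0,0,0,0.035,0,0,0,0.035,0,-0.015,0.022,0,0,-0.015,0.022,0,0,-0.015,0.022,0,0]
}}

```text
clock: 33.3
eef_pos: [488.6, 262.0, 262.5]
tcp_rot: [3.141, -0.0, -1.583]
contact_force: [-0.2, 0.6, -0.7]
opening: -0.002
```

{"op": "servo_tool", "data": {
  "series": [-0.015,0.022,0,0,-0.015,0.022,0,0,-0.014,0.022,0,0,0,0,0,0,0,0,0,0],
  "gripper": 0.055
}}

```text
clock: 33.72
eef_pos: [444.3, 328.2, 261.7]
tcp_rot: [3.14, -0.001, -1.579]
contact_force: [0.2, -1.0, 0.1]
opening: 0.641
```

Run:
```python
from units import *
c,f=shot('wrist','w13'); s=sense(); print(s['eef_pos'].round(1),s['tcp_rot'],s['opening'],s['clock'])
for a in (1.1,1.2): 
  for r in (75,98): print(a,r,(proj(c,ch2w(np.load('pose.npy'),(-94-r*np.cos(a),100,114+r*np.sin(a))))*600/512).round())
cv2.imwrite('pics/w13v.png',cv2.resize(f,(600,450)))
```

```text
[444.9 327.6 261.8] [ 3.14047751e+00 -1.30763109e-03 -1.58025326e+00] 0.6454238499339804 33.7667
1.1 75 [[302. 232.]]
1.1 98 [[302. 258.]]
1.2 75 [[302. 224.]]
1.2 98 [[302. 248.]]
```

View pics/w13v.png

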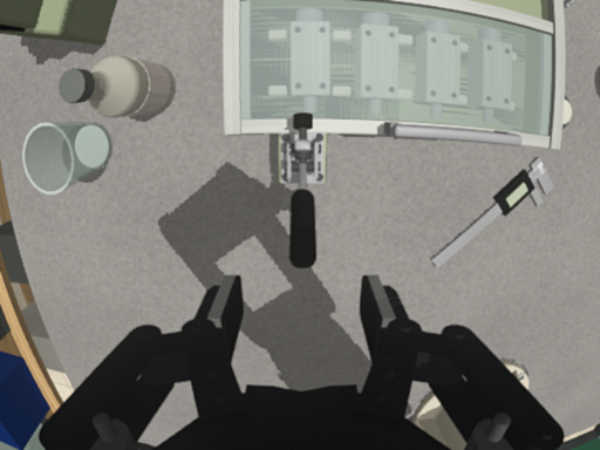

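{"op": "servo_tool", "data": {
  "series": [0,0,-0.03,0,0,0,-0.03,0,0,0,-0.025,0,0,0,-0.011,0,0,0,0,0,0,0,0,0]
}}

```text
clock: 34.27
eef_pos: [445.8, 327.2, 166.5]
tcp_rot: [3.141, -0.001, -1.582]
contact_force: [1.6, 0.3, -0.2]
opening: 0.646
```

{"op": "servo_tool", "data": {
  "series": [0,0,0,0,0,0,0,0,0,0,0,0,0,0,0,0,0,0,0,0],
  "gripper": 0.01,
  "newtons": 25
}}

```text
clock: 34.68
eef_pos: [445.5, 327.3, 167.6]
tcp_rot: [-3.141, -0.001, -1.581]
contact_force: [-0.7, -5.5, 5.6]
opening: 0.202
```

{"op": "servo_tool", "data": {
  "series": [-0.0065,0,-0.0037,0,-0.0061,0,-0.0044,0,-0.0057,0,-0.0049,0,-0.0051,0,-0.0055,0,-0.0045,0,-0.006,0,-0.0039,0,-0.0063,0,-0.0033,0,-0.0068,0,-0.0025,0,-0.007,0]
}}

```text
clock: 35.35
eef_pos: [407.5, 327.6, 122.8]
tcp_rot: [-3.141, -0.0, -1.581]
contact_force: [-2.3, -3.6, 6.9]
opening: 0.198
```

{"op": "servo_tool", "data": {
  "series": [-0.0019,0,-0.0073,0,-0.0011,0,-0.0074,0,-0.0004,0,-0.0075,0,0,0,0,0,0,0,0,0]
}}

```text
clock: 35.77
eef_pos: [403.8, 327.6, 99.9]
tcp_rot: [3.141, -0.001, -1.581]
contact_force: [-2.0, -1.1, -0.9]
opening: 0.198
```

{"op": "servo_tool", "data": {
  "series": [0,0,-0.003,0,0,0,0,0]
}}

```text
clock: 35.93
eef_pos: [404.2, 327.7, 98.6]
tcp_rot: [-3.142, -0.0, -1.581]
contact_force: [-7.5, -7.7, 20.8]
opening: 0.196
```

{"op": "servo_tool", "data": {
  "series": [0,0,-0.003,0,0,0,0,0]
}}

```text
clock: 36.1
eef_pos: [404.9, 327.8, 96.4]
tcp_rot: [-3.14, 0.0, -1.581]
contact_force: [-6.6, -10.1, 30.8]
opening: 0.199
```

{"op": "servo_tool", "data": {
  "series": [0,0,0,0,0,0,0,0,0,0,0,0,0,0,0.02,0,0,0,0.04,0,0,0,0.04,0,0,0,0.04,0,0,0,0.02,0],
  "gripper": 0.06
}}

```text
clock: 36.77
eef_pos: [405.7, 329.0, 258.4]
tcp_rot: [-3.137, 0.004, -1.581]
contact_force: [0.9, -0.2, 0.4]
opening: 0.699
```

{"op": "servo_tool", "data": {
  "series": [0.015,-0.03,0,0,0.015,-0.03,0,0,0.015,-0.03,0,0,0.015,-0.03,0,0,0.015,-0.03,0,0,0.015,-0.03,0,0,0,-0.03,0,0,0,0,0,0],
  "gripper": 0
}}

```text
clock: 37.43
eef_pos: [494.7, 113.8, 253.4]
tcp_rot: [3.141, -0.002, -1.584]
contact_force: [0.7, 0.0, -0.6]
opening: 0.0
```

Run:
```python
from units import *
c,f=shot('wrist','w14'); s=sense(); print(s['eef_pos'].round(1),s['tcp_rot'],s['opening'],s['clock'],s['contact_force'].round(1))
c1,_=load('w11'); print(back(c1,np.array([(503,301)])*512/720,92))
P=np.load('pose.npy'); 
g=cv2.resize(f,(800,600),interpolation=cv2.INTER_CUBIC)
for q in [(-60,-90,143),(-60,30,143),(-192,100,114),(-94,100,114),(-28,-184,92)]:
    u=proj(c,ch2w(P,q))[0]*800/512; print(q,u.round()); cv2.drawMarker(g,tuple(int(v) for v in u),(0,0,255),0,10)
cv2.imwrite('pics/w14v.png',g)
```

```text
[494.5 115.7 253.4] [ 3.14140446e+00 -3.51552073e-04 -1.58483813e+00] -0.003858744500826935 37.4833 [ 0.3 -0.1 -0.1]
[[544.1725583   42.54348681  92.        ]]
(-60, -90, 143) [360. 265.]
(-60, 30, 143) [169. 268.]
(-192, 100, 114) [143. 414.]
(-94, 100, 114) [115. 303.]
(-28, -184, 92) [507. 198.]
```

View pics/w14v.png

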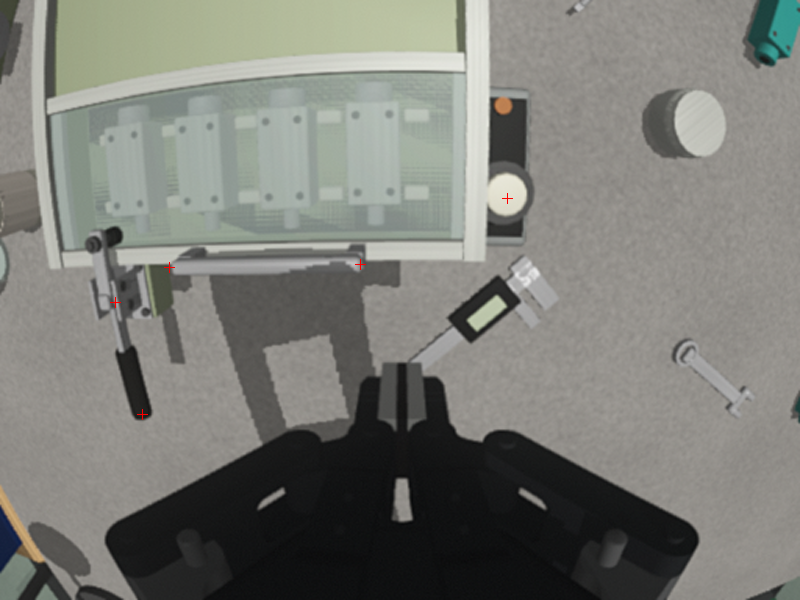

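{"op": "servo_tool", "data": {
  "series": [0.0125,-0.0195,-0.03,0,0.0125,-0.0195,-0.03,0,0.0125,-0.0195,-0.03,0,0.0125,-0.0195,-0.03,0,0,0,-0.02,0,0,0,-0.01,0,0,0,0,0,0,0,0,0]
}}

```text
clock: 38.15
eef_pos: [544.1, 40.8, 103.8]
tcp_rot: [3.141, 0.0, -1.581]
contact_force: [-0.5, -0.0, 1.1]
opening: 0.002
```

Nothing has been touched yet. I'll shift 3 mm away from the rail and press in small steps.

{"op": "servo_tool", "data": {
  "series": [0,-0.003,-0.005,0,0,0,-0.004,0,0,0,-0.003,0,0,0,-0.003,0,0,0,0,0]
}}

```text
clock: 38.57
eef_pos: [544.7, 37.1, 88.8]
tcp_rot: [-3.14, 0.0, -1.581]
contact_force: [0.3, 1.8, 2.8]
opening: -0.001
```

{"op": "servo_tool", "data": {
  "series": [0,0,-0.003,0,0,0,0,0]
}}

```text
clock: 38.73
eef_pos: [544.8, 37.1, 86.1]
tcp_rot: [-3.141, 0.0, -1.582]
contact_force: [-0.4, 1.9, 5.3]
opening: 0.002
```

{"op": "servo_tool", "data": {
  "series": [0,0,-0.002,0,0,0,-0.001,0,0,0,0,0]
}}

```text
clock: 38.98
eef_pos: [545.0, 37.1, 85.5]
tcp_rot: [-3.14, 0.0, -1.582]
contact_force: [-9.5, 1.3, 35.5]
opening: -0.002
```

Bottomed out at 35 N, so the button is fully pressed. I'll retreat straight up.

{"op": "servo_tool", "data": {
  "series": [0,0,0.01,0,0,0,0.03,0,0,0,0.04,0,0,0,0.04,0,-0.02,0,0.03,0,-0.02,0,0.03,0,0,0,0,0,0,0,0,0]
}}

```text
clock: 39.65
eef_pos: [504.5, 36.8, 264.4]
tcp_rot: [-3.138, 0.0, -1.581]
contact_force: [0.2, -0.2, -1.3]
opening: -0.0
```

Run:
```python
from units import *
c,f=shot('wrist','w15'); s=sense(); print(s['eef_pos'].round(1),s['clock'],s['contact_force'].round(1))
c2,f2=shot('top','t15')
P=np.load('pose.npy'); g=cv2.resize(f,(800,600),interpolation=cv2.INTER_CUBIC)
for q in [(-60,-90,143),(-60,30,143),(-192,100,114)]:
    u=proj(c,ch2w(P,q))[0]*800/512; cv2.drawMarker(g,tuple(int(v) for v in u),(0,0,255),0,10)
cv2.imwrite('pics/w15v.png',g)
```

```text
[504.3  36.8 263. ] 39.7 [ 0.6 -0.2 -1. ]
```

View pics/w15v.png

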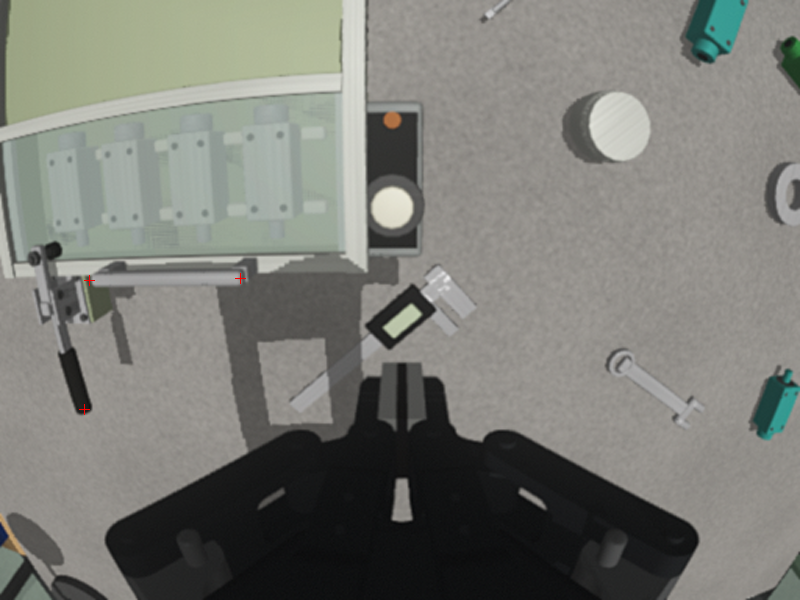

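The four units lie in their nests under the shut cover, at about (70,185), (125,180), (195,175) and (270,170). The pull and the lever tip sit on their predicted marks, the button at (392,207) is out, and the robot is clear.

```bash
python3 -c "
from rig import *
print(sign_off())"
```

```text
the job is handed in; nothing more can be done
None
```

The job is done and handed in after about 40 s on the robot's clock; no verdict was reported. I raised the clamp, slid the cover back, laid all four grey units in the four nests with noses to the rear, shut the cover, brought the clamp down and then pressed start.

**Last checks**
- **Units:** with the cover still back, each unit measured within about 2.5 mm of its nest point.
- **Cover:** it stopped against a 14 N push, and the pull lies on its predicted shut position in the picture.
- **Clamp lever:** it was pushed down against its stop at about 30 N, and its tip lies on the level mark.
- **Start button:** it bottomed out at about 35 N. In the last picture it looks released and the robot is clear.
- **Other things:** I touched neither the coloured look-alikes nor any other bench item. Those in the last view look unmoved; the cleaner, beaker and screwdriver are mostly or wholly out of it.

**Small disagreements**
- The tool's measured position differed from my targets by up to about 5 mm in y. I corrected for this before each placement.
- The rough pose fit of one held unit was 2.3° off, but that unit then measured straight in its nest.

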